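# Close up an inspected jewelry box: screw the canister cap home, shut lid and hasp

## Robot

A 6-joint arm with a two-finger parallel gripper is mounted at the origin on the work surface. World frame = base frame: x ahead of the robot, y to its left, z up, the work surface at z = 0. Lengths are in mm, angles in rad, forces in N, time in s.
With the tool pointing down it reaches from about 350 to 775 mm from the base axis. Payload 7.3 kg.
Tool frame: the origin (TCP) lies on the centre line of the jaws, within the pads' length; the fingertips stand 17 mm ahead of it and the grasp point (between the pads) lies 2 mm behind it; z points along the fingers, y is the line along which they close (so a half turn about z gives the same grasp; the last joint's range is limited). The gripper opens to 92 mm and grips with 3 to 60 N. Pads are 19 mm wide; open, the fingers measure 130 mm over their backs; the gripper's body (75 mm by 190 mm) begins 47 mm behind the grasp point.
Start: joints at [-1.348, 0.342, 1.524, -0, 1.275, -0.146], TCP at [189.283, -489.709, 243.741] pointing down, gripper open.
Joint ranges: [-2.53, 2.53], [-0.77, 2.02], [0.04, 2.7], [-1, 4.14], [0.28, 2.66], [-3.11, 3.11]. Speed limits (rad/s): [2.57, 2.57, 3.14, 3.14, 3.14, 3.14].

## Interface

Orientations are given as [roll, pitch, yaw] about the fixed x, y, z axes, in that order (R = Rz(yaw) Ry(pitch) Rx(roll)).
In Python, from plant import bot gives the robot as it stands. The module is installed in compiled form; this text tells all that it offers.
- The arm moves only by the shell command python3 -m pendant 'ROWS'. ROWS is JSON, a list of rows, each a list of 3 entries, a list of its own where there are three numbers: the shift along the world's x, y, z as a fraction of full scale, then the turn, a rotation vector about the world's x, y, z as a fraction of full scale, then the opening, from -1 (shut) to 1 (fully open), so that 0 is half open. In form: [[[tx, ty, tz], [rx, ry, rz], claw], ...]. A call has exactly 10 rows; each row shifts and turns the commanded pose from where the row before left it; what a row does not reach is not made up. Full scale, the value 1, is 30 mm for a shift and 0.12 rad for a turn. A row lasts 1/12 s, in which the tool goes at most 41.7 mm and 7.16 degrees, less where a joint would pass 70% of its speed; a pose out of reach is approached as far as the arm can. A call with a number of a shift or a turn outside -1 to 1 is refused whole. A call with a gripper value outside its range is refused whole. The fingers move at their own pace and stop on an object; the grip force is fixed at half the most. Time passes only in rows, so rows that do not move let the fingers close, or fill a call up. It gives the time, the measured TCP pose, the force, the opening and the grip force at its end, in the units of the state.
- bot.get_obs(): the state, without advancing time (a new reading comes with each control period).
- bot.capture(name): name is "side" or "top" or "wrist"; returns the picture (384x512x3 uint8, blue, green, red); there is no depth.
- bot.camera_params(name): a dict with "fovy" (degrees; the focal length in pixels is half the picture's height over the tangent of half this angle, whatever the lens; pixels are square), "cx", "cy" (the principal point, pixels), "camera_from_world" (4x4, takes a point from world to camera coordinates). Camera axes: x right, y down, z forward; pixel columns grow to the right and rows downward; lengths in mm; the calibration is good to about 2 mm. A picture is of the moment at which its call begins: read the wrist's pose just before it. camera_params takes no time and is no camera call; for the wrist camera it gives the pose at the moment of the call.
- bot.close_job(): hands the job in; it is judged then, once.
The state is a dict: "time": time; "joint_positions": joint angles; "dq": joint speeds; "tau": joint torques, N m; "tool_pos": TCP position; "tcp_rot": TCP orientation; "contact_force": force on the tool from outside, world axes, zero at the start; "moment": the same for the moment, N m; "grip_width": finger opening in mm; "finger_force": force on a finger pad.
Only numpy, scipy, OpenCV 4.12 (cv2) and the standard library are available. Lean on these libraries where they do the work, as an engineer would, in place of code of your own. Each camera call takes 0.05 s, during which the arm holds its last target. There are 200 camera calls.

## Task

The inspection is finished, so close this jewelry box up ready for its seal. The screw cap of the brass canister inside is sitting loose on top of the threads: without lifting it off the neck, turn it backward (counter-clockwise seen from above) by its bar until it drops into the thread starts, then screw it forward, kept level, until it comes to its stop. Then lower the lid gently until it is fully shut, and fold the brass hasp down flat over its staple; leave the doorknob, the hubcap caps and the mirror where they lie.

Things in the scene. Friction and masses are not known exactly. Their poses are not given: they have to be found in the camera images.
- jewel_box: Open carved mahogany jewelry box, fixed to the table. Base 240 mm wide (its y), 160 mm deep (its x), rim at z = 85 mm, walls 10 mm, blue lined deck at z = 32 mm. Origin: centre of the underside on the table; z up, -x is the front (hasp and staple side), +x the hinge side.
- box_hinge (a point): Middle of the lid's hinge line, at (80, 0, 85) mm in the box's frame; the hinge line runs along the box's y.
- box_lid (a joint): Lid angle, rad: 0 fully shut on the rim, growing as it opens up and back; 1.6 to 1.8 at the start. Lid 240 x 160 mm, 27 mm high, flat top, hollow 19 mm deep. Stiff hinge (0.5 N m): it stays where it is left and must be pushed all the way down, 1 to 5 N at its front edge.
- lid_front_edge (a point): Middle of the upper (outer) front edge of the lid, 160 mm from the hinge line and 27 mm above the lid's rim plane; highest and rearmost when the lid stands open.
- hasp (a joint): Angle of the brass hasp, rad: 0 hangs flat on the box's front with the staple through its slot, growing as it swings out and up; 1.3 to 1.75 at the start (sticking out of the lid's front). Pivot at the middle of the lid's front face, 14 mm above the lid's rim plane. Stays where it is left; about 1 N at its tip turns it.
- hasp_tip (a point): Middle of the free edge of the hasp plate, 50 mm from its pivot. Plate 80 mm wide, 3 mm thick (outer face 4 mm off the front); slot 24 mm wide for the staple, 28 to 40 mm from the pivot.
- canister: Brass canister fixed upright in the box, 90 mm diameter, shoulder at z = 26.5 mm, neck 60 mm diameter, lip at z = 69.5 mm. Origin: centre of its underside, on its axis, 8 mm above the table; z up. A rubber seal in its mouth, sprung upward with 3.5 to 7 N, carries the cap once it has dropped.
- canister_cap: Loose brass screw cap, 76 mm diameter, 0.42 kg, 45 mm high; two inner lugs, on its +y and -y, square to its bar. Origin: centre of its skirt's underside; z up, x along the bar. Origin's height in the canister's frame: 42.5 mm with the lugs on the ridges (start), 31 to 34 mm dropped into the thread starts, 28.5 mm screwed home. While high it blocks the lid.
- bar_end (a point): End of the cap's grip bar on the cap's +x, 36 mm from the axis, at half the bar's height. Its angle in the canister's frame (0 = canister +x, counter-clockwise positive): -115 to -43 degrees at the start, -10 to +10 when dropped (a rib stops it at +10), about -126 at the forward stop.
- doorknob: Bystander: hollow brass doorknob on its rose, 62 mm diameter, 67 mm high. Origin: centre of the underside.
- hubcap_1: Bystander: chrome hubcap center cap, 76 mm diameter, 23 mm high. Origin: centre of the underside.
- hubcap_2: Bystander: a second chrome hubcap center cap, same size.
- mirror: Bystander: inspection mirror lying flat, 220 mm long along its x, round 60 mm glass at +x, telescoping steel handle, up to 15 mm high. Origin: on the table under the handle, near the middle of its length.
- staple (a point): Outer end of the fixed brass staple loop on the box's front, 13 mm out of the front face, at y = 0, z = 65 mm in the box's frame; 17 mm wide.
- thread_start (a point): Gap in the neck's two-start interrupted thread on the canister's +y (another on -y; a small black mark on the shoulder at each), at ridge-top height. Gaps 56 degrees wide; between them two 116 degree ridges, level on top (z = 65.5 mm), cam-shaped below, each with a stop rib at its forward end: a cap turned forward on top of the ridges only runs against the ribs.
- cap_top (a point): Centre of the cap's flat top, 45.5 mm above its origin. The grip bar stands on it: 72 mm long, 12 mm wide, 16 mm high, 20 mm round hub in the middle. Waxed brass, it slides easily: 2 to 6 N sideways near the bar's end turns it; it stays where it is left.

How it is judged (in metres and radians):
On the way, in this order (a step that is already met when the one before it is completed fails the run):
1. the cap, turned back, has dropped level into the thread starts (its origin less than 36 mm up the canister) (z of canister_cap in the frame of canister below 0.036 m and angle between canister_cap's own z axis and vertical below 0.06 rad), for 0.1 s.
2. the cap is screwed forward to its stop (within about 12 degrees and 1.3 mm of home) (z of canister_cap in the frame of canister below 0.0298 m and y of bar_end in the frame of canister above -0.033 m and x of bar_end in the frame of canister below -0.01 m), for 0.1 s.
3. the lid is fully shut (value of joint box_lid below 0.04 rad), for 0.1 s.
4. with the lid shut, the hasp is folded down flat over the staple (value of joint hasp below 0.15 rad), for 0.1 s.
At the end, for the whole second after the job is handed in: The cap is screwed home, level and at rest (within 1.3 mm of its home height and about 12 degrees of its forward stop), the lid is shut (within 0.04 rad) and the hasp lies flat over the staple (within 0.15 rad) (all of step 2 and angle between canister_cap's own z axis and vertical below 0.06 rad and value of joint box_lid below 0.04 rad and value of joint hasp below 0.15 rad and linear speed of canister_cap below 0.02 m/s); the robot touches nothing.
It fails at once if the cap is lifted off the neck (more than 7 mm above where it sat) (z of canister_cap in the frame of canister above 0.0495 m).
It fails at once if the cap is cocked by more than 0.17 rad (cross-threaded) (angle between canister_cap's own z axis and vertical above 0.17 rad).
It fails at once if the lid is slammed (closing faster than 2 rad/s) (velocity of joint box_lid below -2 rad/s).
It fails at once if the doorknob, a hubcap cap or the mirror is moved by more than 20 mm (distance of any of doorknob, hubcap_1, hubcap_2, mirror from where it was at the start of the episode above 0.02 m).
It also fails if it takes over 67 s, if anything falls off the work surface, if the arm or the gripper's body presses on something with over 40 N, if the wrist force passes 120 N, or if a joint passes its speed limit or range.

## Working session

There is one attempt and no reset: what is moved stays moved. The work goes in short steps, Python scripts to look and compute and a shell command to move; the robot and the scene stay as the last step left them, time stands still between calls to the robot, and variables do not carry over. Pictures are saved under pics/ and viewed, at most 10 in all, crops included, and the job is handed in when it is done.

```bash
mkdir -p pics
python3 - <<'E'
from plant import bot
import cv2,numpy as np
a=bot.capture("side");b=bot.capture("top")
cv2.imwrite("pics/side.png",a);cv2.imwrite("pics/top.png",b)
cv2.imwrite("pics/a.png",cv2.resize(b,None,fx=1.5,fy=1.5))
cv2.imwrite("pics/b.png",cv2.resize(a,None,fx=1.5,fy=1.5))
np.set_printoptions(suppress=True,precision=3)
for n in("side","top"):print(bot.camera_params(n))
print(bot.get_obs())
E
```

```text
{'fovy': 43.39968492129847, 'cx': 258.36425000797453, 'cy': 186.3445056252423, 'camera_from_world': array([[  -0.745,    0.667,   -0.008,  438.265],
       [   0.444,    0.487,   -0.753, -173.211],
       [  -0.498,   -0.564,   -0.659, 1357.306],
       [   0.   ,    0.   ,    0.   ,    1.   ]])}
{'fovy': 53.28886295478562, 'cx': 254.46254603143902, 'cy': 189.91878908667923, 'camera_from_world': array([[ -0.028,  -1.   ,  -0.012,  38.768],
       [ -0.993,   0.029,  -0.117, 600.545],
       [  0.117,   0.008,  -0.993, 786.977],
       [  0.   ,   0.   ,   0.   ,   1.   ]])}
{'time': 0.1, 'joint_positions': array([-1.348,  0.343,  1.525,  0.   ,  1.275, -0.146]), 'dq': array([ 0.   , -0.002, -0.001, -0.001, -0.001,  0.   ]), 'tau': array([  0.002, -43.2  , -24.469,   0.072,   0.053,  -0.   ]), 'tool_pos': array([ 189.193, -489.362,  243.098]), 'tcp_rot': array([-3.14 , -0.   ,  0.369]), 'contact_force': array([-0.504, -0.158, -0.232]), 'moment': array([-0.001,  0.026,  0.006]), 'finger_force': 0.0, 'grip_width': 91.71862928261879}
```

View pics/a.png

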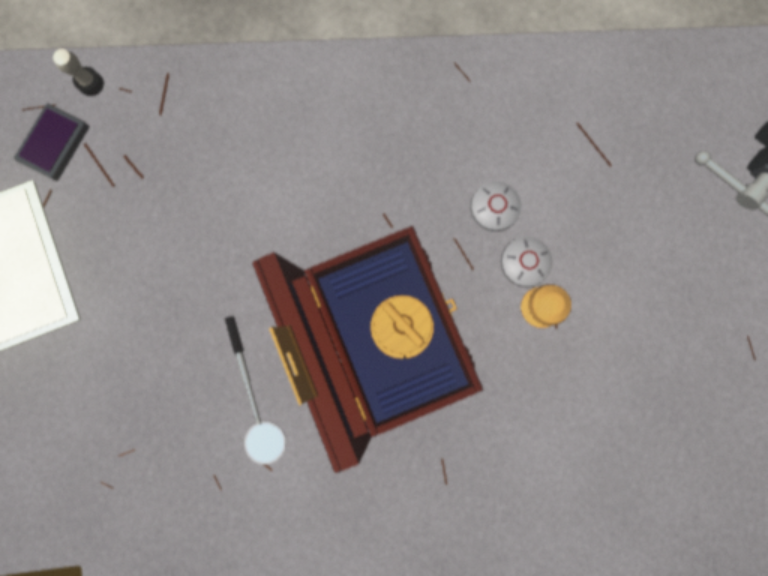

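View pics/b.png

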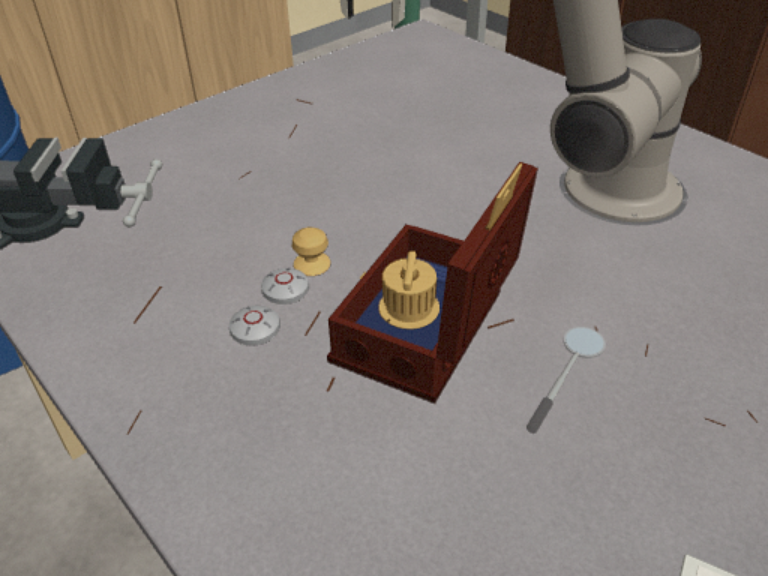

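The top view shows the cap at about (402,326) in the ×1.5 picture. The lid is open to the left (+y), and the staple at (452,306) faces the knob and hubcaps on the right. Next I'll get numbers and a zoomed view.

```bash
cat > h.py <<'E'
from plant import bot
import cv2,numpy as np
np.set_printoptions(suppress=True,precision=2)
def ray(n,u,v,z,P=None):
    P=P or bot.camera_params(n);T=P["camera_from_world"];f=192/np.tan(np.radians(P["fovy"]/2))
    R=T[:3,:3];c=-R.T@T[:3,3];d=R.T@np.array([(u-P["cx"])/f,(v-P["cy"])/f,1])
    return c+d*(z-c[2])/d[2]
def proj(n,p,P=None):
    P=P or bot.camera_params(n);T=P["camera_from_world"];f=192/np.tan(np.radians(P["fovy"]/2))
    q=T[:3,:3]@np.array(p,float)+T[:3,3];return np.array([P["cx"]+f*q[0]/q[2],P["cy"]+f*q[1]/q[2]])
def tri(n1,p1,n2,p2):
    A=[]
    for n,p in((n1,p1),(n2,p2)):
        a=ray(n,*p,0);b=ray(n,*p,300);d=(b-a)/np.linalg.norm(b-a);A.append((np.eye(3)-np.outer(d,d),a))
    return np.linalg.lstsq(np.vstack([m for m,_ in A]),np.hstack([m@a for m,a in A]),rcond=None)[0]
E
python3 - <<'E'
from h import *
s=1.5
for nm,p in dict(ff=(412,228),fn=(482,388),hf=(306,272),hn=(370,435)).items(): print(nm,ray("top",p[0]/s,p[1]/s,85))
b=cv2.imread("pics/top.png");hsv=cv2.cvtColor(b,cv2.COLOR_BGR2HSV)
m=cv2.inRange(hsv,(12,90,110),(32,255,255))
n,l,st,c=cv2.connectedComponentsWithStats(m)
for i in range(1,n):
    if st[i,4]>40: print(st[i],c[i],ray("top",*c[i],96))
t=cv2.resize(b[190:250,225:325],None,fx=7,fy=7,interpolation=cv2.INTER_CUBIC)
cv2.imwrite("pics/c.png",t)
E
```

```text
ff [672.24 -22.49  85.  ]
fn [ 455.17 -107.07   85.  ]
hf [616.12 122.68  85.  ]
hn [398.73  41.78  85.  ]
[347 190  34  29 754] [363.51 203.66] [ 560.59 -193.61   96.  ]
[ 247  197   42   42 1404] [267.56 217.51] [538.75  -3.42  96.  ]
[180 218  22  52 214] [191.43 243.24] [492.7  147.38  96.  ]
[237 265   7  15  46] [240.04 272.02] [434.69  53.36  96.  ]
```

View pics/c.png

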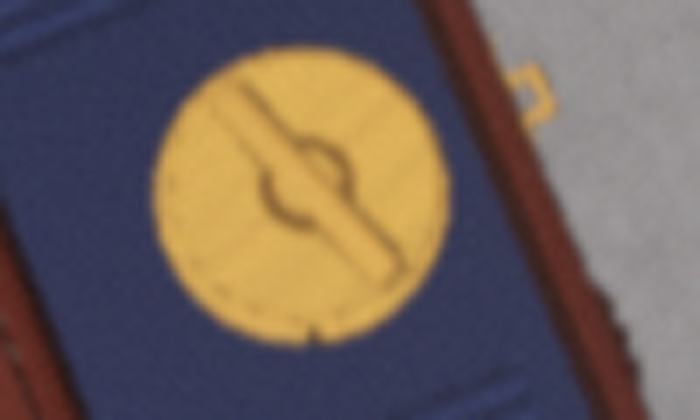

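Run:
```python
from h import *
c=ray("top",267.56,217.51,34.5);m=ray("top",269.6,237.4,34.5)
e=[ray("top",*p,112) for p in((257.9,203.1),(280.7,228.9))]
hub=ray("top",225+308/7,190+182/7,104)
ang=lambda v:np.degrees(np.arctan2(v[1],v[0]))
print("can",c,"mark",m,ang(m-c),"bar",e,(e[0]+e[1])/2,ang(e[1]-e[0]),"hub",hub)
# lid top edge corners: side px (537,170)/1.5 right near; top (335,470),(357,463),(253,262),(277,252)
print("staple", ray("top",452/1.5,306/1.5,65))
for p in((335,471),(253,263),(357,463),(277,252)):print(ray("top",p[0]/1.5,p[1]/1.5,245))
print("lid far/near tri",tri("side",(536/1.5,171/1.5),"top",(335/1.5,471/1.5)))
print("side hasp tri", [ray("side",521/1.5,166/1.5,z) for z in(245,290)])
print("knob",ray("top",363.5,203.7,30),"hub1",ray("top",527/1.5,261/1.5,20))
```

```text
can [541.48  -4.89  34.5 ] mark [499.29  -7.85  34.5 ] -175.98481991113226 bar [array([566.47,  14.77, 112.  ]), array([515.46, -27.59, 112.  ])] [540.97  -6.41 112.  ] -140.29268050908664 hub [541.26  -6.14 104.  ]
staple [565.88 -74.55  65.  ]
[385.82  72.97 245.  ]
[604.45 156.9  245.  ]
[393.21  50.19 245.  ]
[615.63 131.03 245.  ]
lid far/near tri [384.51  73.46 237.07]
side hasp tri [array([400.39,  59.23, 245.  ]), array([458.94, 102.19, 290.  ])]
knob [ 565.33 -211.76   30.  ] hub1 [ 632.07 -191.93   20.  ]
```

```bash
python3 -m pendant '[[[0.7,0.9,0],[0,0,0.8],-1],[[0.7,0.9,0],[0,0,0.8],-1],[[0.7,0.9,0],[0,0,0.8],-1],[[0.7,0.9,0],[0,0,0.8],-1],[[0.7,0.9,0],[0,0,0.8],-1],[[0.7,0.9,0],[0,0,0.8],-1],[[0.7,0.9,0],[0,0,0.8],-1],[[0.7,0.9,0],[0,0,0.8],-1],[[0.7,0.9,0],[0,0,0.8],-1],[[0.7,0.9,0],[0,0,0.8],-1]]'
cat > way.py <<'E'
from h import *
AX=np.array([541.2,-5.8])
def peg(th,s,yaw=None,r=28,gap=0):
    "TCP xy for closed fingers touching the bar end at world angle th, turning it s=+1 CCW/-1 CW; gap = clearance"
    yaw=bot.get_obs()["tcp_rot"][2] if yaw is None else yaw
    t=np.radians(th);u=np.array([np.cos(t),np.sin(t)]);n=-s*np.array([-u[1],u[0]])
    dx=np.array([np.cos(yaw),np.sin(yaw)]);dy=np.array([-dx[1],dx[0]])
    off=9.5*np.sign(dx@n)*dx+19*np.sign(dy@n)*dy
    return AX+r*u+(6+gap)*n+off
E
python3 - <<'E'
from way import *
for th in(-140,-130,-120,-110,-100,-90,-80,-75):print(th,peg(th,1,1.94))
print("app",peg(-140,1,1.94,gap=8)); 
for th in(-90,-100,-110,-120,-130,-140,-150,-158):print(th,peg(th,-1,1.94))
for th in(20,10,0,-10,-20,-30,-40):print(th,peg(th,-1,1.94))
E
```

```text
time: 0.93
tool_pos: [399.9, -218.1, 243.6]
tcp_rot: [-3.141, -0.0, 1.333]
contact_force: [0.8, -1.1, 0.3]
grip_width: 29.6
finger_force: 0.0
-140 [494.75 -17.2 ]
-130 [497.46 -21.39]
-120 [500.86 -25.05]
-110 [504.84 -28.06]
-100 [509.28 -30.33]
-90 [514.05 -31.8 ]
-80 [519.01 -32.41]
-75 [521.5 -32.4]
app [489.6  -11.07]
-90 [568.35 -35.8 ]
-100 [563.39 -36.42]
-110 [558.41 -36.17]
-120 [553.54 -35.05]
-130 [548.95 -33.11]
-140 [544.76 -30.4 ]
-150 [541.1 -27. ]
-158 [538.63 -23.86]
20 [579.75  25.13]
10 [582.02  20.69]
0 [583.49  15.92]
-10 [584.11  10.96]
-20 [583.85   5.98]
-30 [582.74   1.11]
-40 [580.8   -3.49]
```

```bash
python3 -m pendant '[[[0.3,0.7,0],[0,0,0.51],-1],[[0.3,0.7,0],[0,0,0.51],-1],[[0.3,0.7,0],[0,0,0.51],-1],[[0.3,0.7,0],[0,0,0.51],-1],[[0.3,0.7,0],[0,0,0.51],-1],[[0.3,0.7,0],[0,0,0.51],-1],[[0.3,0.7,0],[0,0,0.51],-1],[[0.3,0.7,0],[0,0,0.51],-1],[[0.3,0.7,0],[0,0,0.51],-1],[[0.3,0.7,0],[0,0,0.51],-1]]'
python3 - <<'E'
from h import *
a=bot.capture("side");b=bot.capture("wrist");cv2.imwrite("pics/d.png",np.hstack([a[20:320,100:450],cv2.resize(b,(400,300))]))
E
```

```text
time: 1.77
tool_pos: [489.4, -8.5, 243.4]
tcp_rot: [-3.141, -0.0, 1.944]
contact_force: [-0.5, -1.3, 0.7]
grip_width: 0.3
finger_force: 0.0
```

View pics/d.png

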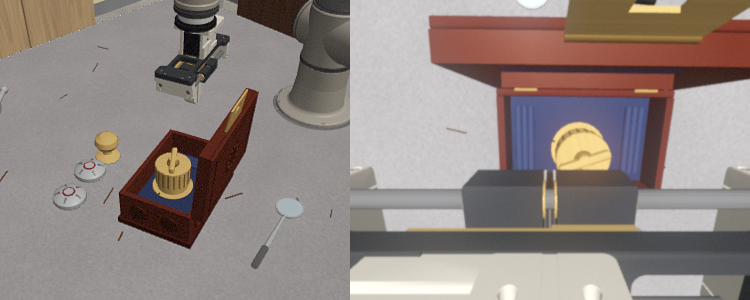

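```bash
python3 -m pendant '[[[0,0,-0.6],[0,0,0],-1],[[0,0,-0.6],[0,0,0],-1],[[0,0,-0.6],[0,0,0],-1],[[0,0,-0.6],[0,0,0],-1],[[0,0,-0.6],[0,0,0],-1],[[0,0,-0.5],[0,0,0],-1],[[0,0,-0.4],[0,0,0],-1],[[0,0,-0.2],[0,0,0],-1],[[0,0,-0.15],[0,0,0],-1],[[0,0,0],[0,0,0],-1]]'
```

```text
time: 2.7
tool_pos: [488.9, -10.1, 115.7]
tcp_rot: [-3.141, -0.001, 1.94]
contact_force: [0.1, -0.5, 0.8]
grip_width: 0.3
finger_force: 0.0
```

```bash
python3 -m pendant '[[[0.1,-0.12,0],[0,0,0],-1],[[0.09,-0.12,0],[0,0,0],-1],[[0.045,-0.07,0],[0,0,0],-1],[[0.045,-0.07,0],[0,0,0],-1],[[0.055,-0.06,0],[0,0,0],-1],[[0.055,-0.06,0],[0,0,0],-1],[[0.065,-0.05,0],[0,0,0],-1],[[0.065,-0.05,0],[0,0,0],-1],[[0.15,-0.08,0],[0,0,0],-1],[[0,0,0],[0,0,0],-1]]'
python3 - <<'E'
from h import *
b=bot.capture("top");a=bot.capture("side")
cv2.imwrite("pics/e.png",np.hstack([cv2.resize(b[170:260,210:320],None,fx=3.5,fy=3.5),cv2.resize(a[140:230,225:335],None,fx=3.5,fy=3.5)]))
E
```

```text
time: 3.53
tool_pos: [510.5, -30.7, 116.4]
tcp_rot: [3.14, 0.001, 1.941]
contact_force: [-1.1, 0.1, 0.4]
grip_width: 0.1
finger_force: 0.4
```

View pics/e.png

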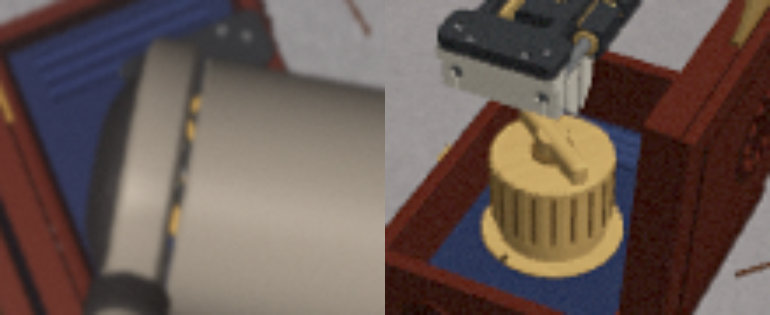

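The side view shows the fingers against the bar's front end. The bar has turned with them and the cap is still high. I'll carry on.

```bash
python3 -m pendant '[[[0.08,-0.03,0],[0,0,0],-1],[[0.08,-0.02,0],[0,0,0],-1],[[0.06,-0.01,0],[0,0,0],-1],[[0.06,-0.01,0],[0,0,0],-1],[[0,0,0],[0,0,0],-1],[[0,0,0],[0,0,0],-1],[[0,0,0],[0,0,0],-1],[[-0.1,0.04,0],[0,0,0],-1],[[0,0,0],[0,0,0],-1],[[0,0,0],[0,0,0],-1]]'
python3 - <<'E'
from h import *
a=bot.capture("side")
for z in(96,85.5):print(z,proj("side",[541.2,-5.8,z]),proj("side",[541.2+36*np.cos(1.64),-5.8+36*np.sin(1.64),z+16]))
cv2.imwrite("pics/f.png",cv2.resize(a[140:230,225:335],None,fx=5,fy=5))
E
```

```text
time: 4.47
tool_pos: [514.5, -30.9, 116.3]
tcp_rot: [3.142, -0.0, 1.941]
contact_force: [0.1, 0.1, 0.2]
grip_width: 0.4
finger_force: 0.0
96 [272.69 182.55] [285.53 184.53]
85.5 [272.63 186.26] [285.38 188.33]
```

View pics/f.png

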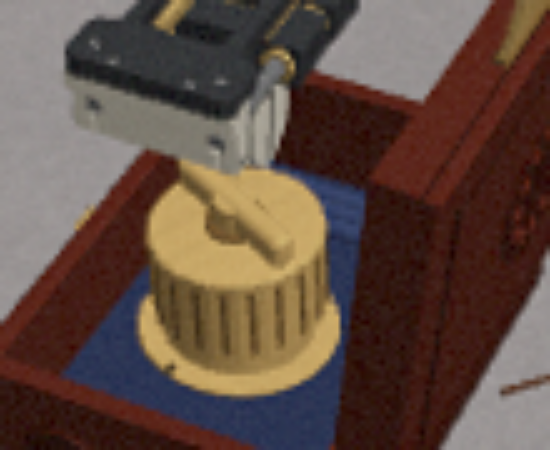

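```bash
cat > cap.py <<'E'
from h import *
def show(z,th):
    A=np.array([541.2,-5.8]);t=np.radians(th);u=np.array([np.cos(t),np.sin(t)]);n=np.array([-u[1],u[0]])
    cr=lambda p:(proj("side",p)-[225,140])*5
    c=np.array([cr([*(A+38*np.array([np.cos(a),np.sin(a)])),z]) for a in np.linspace(0,6.28,90)])
    e=[cr([*(A+36*u+6*s*n),z+16]) for s in(1,-1)]
    print(z,th,"ellipse x",c[:,0].min(),c[:,0].max(),"y",c[:,1].min(),c[:,1].max(),"barEnd",*e)
E
python3 - <<'E'
from cap import *
for z in(96,86):
  for th in(80,90,100):show(z,th)
s=np.array([proj("side",[541.2+45*np.cos(a),-5.8+45*np.sin(a),34.5]) for a in np.linspace(0,6.28,90)])
s=(s-[225,140])*5;print("shoulder",s.min(0),s.max(0))
E
```

```text
96 80 ellipse x 149.2488929993273 327.7188660412219 y 156.12196833440365 272.6197712199847 barEnd [298.7  226.36] [274.53 236.62]
96 90 ellipse x 149.2488929993273 327.7188660412219 y 156.12196833440365 272.6197712199847 barEnd [308.85 219.  ] [288.01 231.85]
96 100 ellipse x 149.2488929993273 327.7188660412219 y 156.12196833440365 272.6197712199847 barEnd [316.76 210.63] [299.89 225.62]
86 80 ellipse x 149.54623832280618 326.87776729957164 y 173.6699229323088 290.40253850857255 barEnd [298.02 244.49] [274.01 254.78]
86 90 ellipse x 149.54623832280618 326.87776729957164 y 173.6699229323088 290.40253850857255 barEnd [308.11 237.12] [287.4 250. ]
86 100 ellipse x 149.54623832280618 326.87776729957164 y 173.6699229323088 290.40253850857255 barEnd [315.98 228.73] [299.21 243.76]
shoulder [135.21 250.48] [338.58 389.91]
```

Run:
```python
from h import *
a=cv2.imread("pics/side.png");b=bot.capture("side");cv2.imwrite("pics/side2.png",b)
def prof(i):
    g=cv2.cvtColor(i,cv2.COLOR_BGR2GRAY).astype(int)
    return g[165:225,258:266].mean(1).astype(int)
for i in(a,b):print(*prof(i))
cv2.imwrite("pics/g.png",np.hstack([cv2.resize(i[150:225,240:310],None,fx=5.5,fy=5.5,interpolation=cv2.INTER_CUBIC) for i in (a,b)]))
```

```text
44 41 42 41 39 38 38 37 56 91 123 147 160 168 168 168 167 164 166 168 166 166 168 168 166 165 155 136 109 96 80 75 77 77 77 77 77 77 80 78 82 81 87 93 105 115 126 138 134 148 142 119 78 54 51 51 50 52 52 52
122 122 121 122 121 121 104 101 109 98 84 84 105 129 150 160 167 166 165 167 167 169 169 168 167 167 168 168 165 152 130 99 81 77 77 74 75 76 75 75 75 79 80 85 100 115 126 139 135 151 145 120 82 55 52 51 55 52 52 53
```

View pics/g.png

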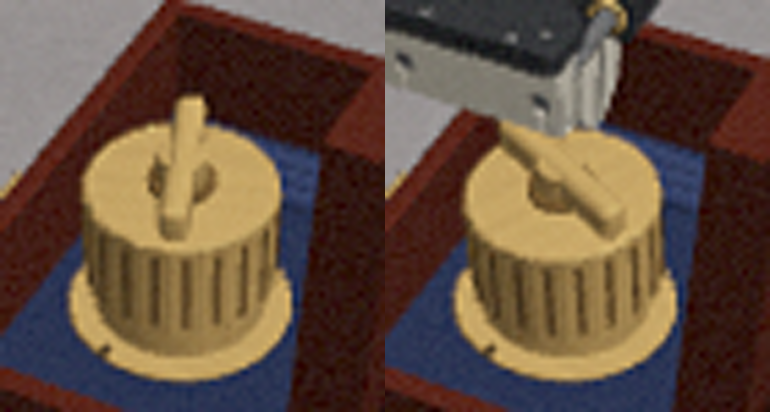

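The cap rim is about 3 px lower than at the start, roughly 9 mm, and it's level, so it has dropped. Now I'll move round to the other side of the front bar end.

```bash
python3 -m pendant '[[[-0.1,0,0.4],[0,0,0],-1],[[0,0,0.6],[0,0,0],-1],[[0.6,-0.08,0],[0,0,0],-1],[[0.7,-0.07,0],[0,0,0],-1],[[0.85,0,0],[0,0,0],-1],[[0,0,-0.4],[0,0,0],-1],[[0,0,-0.4],[0,0,0],-1],[[0,0,-0.3],[0,0,0],-1],[[0,0,-0.2],[0,0,0],-1],[[0,0,0],[0,0,0],-1]]'
```

```text
time: 5.4
tool_pos: [575.5, -35.4, 106.1]
tcp_rot: [-3.14, -0.001, 1.941]
contact_force: [0.3, 0.0, 0.2]
grip_width: 0.4
finger_force: 0.0
```

```bash
python3 -m pendant '[[[-0.12,0,0],[0,0,0],-1],[[-0.12,0,0],[0,0,0],-1],[[-0.08,-0.01,0],[0,0,0],-1],[[-0.08,-0.01,0],[0,0,0],-1],[[-0.08,0,0],[0,0,0],-1],[[-0.08,0.01,0],[0,0,0],-1],[[-0.08,0.02,0],[0,0,0],-1],[[-0.08,0.02,0],[0,0,0],-1],[[-0.075,0.03,0],[0,0,0],-1],[[-0.075,0.035,0],[0,0,0],-1]]'
python3 -m pendant '[[[-0.07,0.045,0],[0,0,0],-1],[[-0.07,0.045,0],[0,0,0],-1],[[-0.06,0.055,0],[0,0,0],-1],[[-0.06,0.055,0],[0,0,0],-1],[[-0.045,0.05,0],[0,0,0],-1],[[-0.045,0.05,0],[0,0,0],-1],[[0,0,0],[0,0,0],-1],[[0,0,0],[0,0,0],-1],[[0.06,-0.04,0],[0,0,0],-1],[[0.1,-0.04,0],[0,0,0],-1]]'
python3 - <<'E'
from h import *
a=bot.capture("side");cv2.imwrite("pics/h.png",cv2.resize(a[150:225,240:310],None,fx=6,fy=6,interpolation=cv2.INTER_CUBIC))
E
```

```text
time: 6.23
tool_pos: [550.3, -32.9, 107.4]
tcp_rot: [3.141, 0.001, 1.941]
contact_force: [1.9, -2.5, 0.6]
grip_width: 0.5
finger_force: 1.4
time: 7.07
tool_pos: [546.4, -27.6, 108.7]
tcp_rot: [3.138, 0.004, 1.941]
contact_force: [1.1, -3.6, 3.9]
grip_width: 0.7
finger_force: 2.5
```

View pics/h.png

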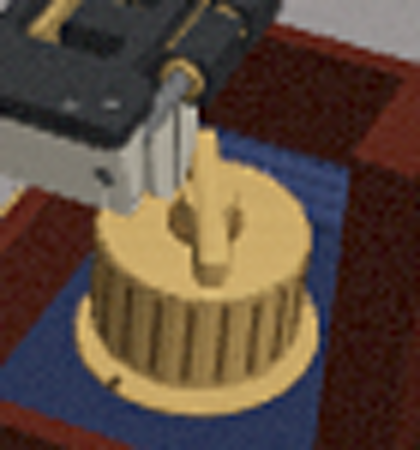

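The bar's near end is at about (210,268) in the crop, so it turned roughly 45° and then the block met the hub. I'll back off to the front and turn the tool so the block stands across the bar.

```bash
python3 -m pendant '[[[0.1,-0.3,0.2],[0,0,0],-1],[[0.1,-0.3,0],[0,0,-0.7],-1],[[0.1,-0.2,0],[0,0,-0.9],-1],[[0,0,0],[0,0,-0.9],-1],[[0,0,0],[0,0,-0.9],-1],[[0,0,0],[0,0,-0.9],-1],[[0,0,0],[0,0,-0.9],-1],[[0,0,0],[0,0,-0.9],-1],[[0,0,0],[0,0,-0.9],-1],[[0,0,0],[0,0,-0.4],-1]]'
python3 - <<'E'
from way import *
from cap import show
for th in(35,40,45,50,55):show(85,th)
a=bot.capture("side");cv2.imwrite("pics/side3.png",a)
for f in("side","side2","side3"):
    g=cv2.cvtColor(cv2.imread(f"pics/{f}.png"),cv2.COLOR_BGR2GRAY);print(*g[186:202,258:266].mean(1).astype(int))
for gap in(8,0):
  for th in(-130,-140,-150,-160,-170,-180):print(gap,th,peg(th,-1,gap=gap))
E
```

```text
time: 7.95
tool_pos: [552.6, -49.7, 113.0]
tcp_rot: [-3.139, 0.0, 1.047]
contact_force: [0.1, -0.8, 0.5]
grip_width: 0.3
finger_force: 0.0
85 35 ellipse x 149.57576466541184 326.7942475507513 y 175.4127669646624 292.1680158101424 barEnd [234.86 261.12] [206.5  256.89]
85 40 ellipse x 149.57576466541184 326.7942475507513 y 175.4127669646624 292.1680158101424 barEnd [242.56 261.19] [213.76 258.61]
85 45 ellipse x 149.57576466541184 326.7942475507513 y 175.4127669646624 292.1680158101424 barEnd [250.24 260.8 ] [221.22 259.91]
85 50 ellipse x 149.57576466541184 326.7942475507513 y 175.4127669646624 292.1680158101424 barEnd [257.82 259.97] [228.83 260.76]
85 55 ellipse x 149.57576466541184 326.7942475507513 y 175.4127669646624 292.1680158101424 barEnd [265.24 258.7 ] [236.51 261.18]
166 168 168 166 165 155 136 109 96 80 75 77 77 77 77 77
169 169 168 167 167 168 168 165 152 130 99 81 77 77 74 75
167 167 171 170 169 169 171 163 157 140 116 94 81 81 80 79
8 -130 [545.63 -53.98]
8 -140 [540.45 -52.25]
8 -150 [535.65 -49.65]
8 -160 [531.38 -46.26]
8 -170 [527.76 -42.18]
8 -180 [524.9  -37.53]
0 -130 [539.5  -48.84]
0 -140 [535.31 -46.12]
0 -150 [531.65 -42.73]
0 -160 [528.64 -38.74]
0 -170 [526.37 -34.3 ]
0 -180 [524.9  -29.53]
```

```bash
python3 -m pendant '[[[-0.1,0,-0.2],[0,0,0],-1],[[-0.15,0.01,0],[0,0,0],-1],[[-0.18,0.02,0],[0,0,0],-1],[[-0.07,0.045,0],[0,0,0],-1],[[-0.07,0.045,0],[0,0,0],-1],[[-0.06,0.055,0],[0,0,0],-1],[[-0.06,0.055,0],[0,0,0],-1],[[-0.05,0.065,0],[0,0,0],-1],[[-0.05,0.065,0],[0,0,0],-1],[[-0.04,0.07,0],[0,0,0],-1]]'
python3 -m pendant '[[[-0.04,0.075,0],[0,0,0],-1],[[-0.025,0.08,0],[0,0,0],-1],[[-0.025,0.08,0],[0,0,0],-1],[[-0.01,0.08,0],[0,0,0],-1],[[0,0.08,0],[0,0,0],-1],[[0,0,0],[0,0,0],-1],[[0,0,0],[0,0,0],-1],[[0,0,0],[0,0,0],-1],[[0,0,0],[0,0,0],-1],[[0,0,0],[0,0,0],-1]]'
python3 - <<'E'
from h import *
a=bot.capture("side");cv2.imwrite("pics/i.png",cv2.resize(a[150:225,240:310],None,fx=6,fy=6,interpolation=cv2.INTER_CUBIC))
g=cv2.cvtColor(a,cv2.COLOR_BGR2GRAY);print(*g[186:202,258:266].mean(1).astype(int))
E
```

```text
time: 8.83
tool_pos: [528.5, -37.2, 107.4]
tcp_rot: [3.141, 0.0, 1.053]
contact_force: [-0.1, -3.3, 1.0]
grip_width: 0.6
finger_force: 1.3
time: 9.67
tool_pos: [525.5, -25.3, 107.2]
tcp_rot: [-3.141, 0.0, 1.053]
contact_force: [-1.6, -4.0, 2.5]
grip_width: 0.4
finger_force: 1.9
161 165 164 166 158 143 128 129 131 143 149 127 108 88 78 79
```

View pics/i.png

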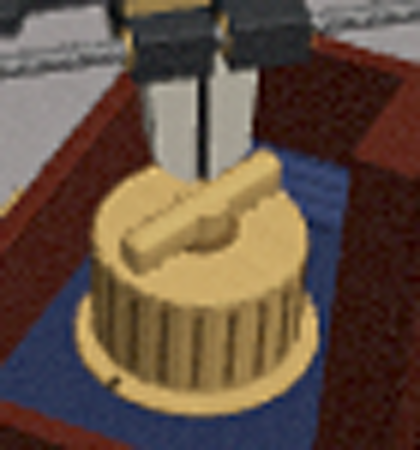

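Run:
```python
from way import *
from cap import show
for th in(10,0,-10,-20,-32):show(83.5,th)
h=np.array([np.cos(np.radians(111.2)),np.sin(np.radians(111.2))])
for th in(-180,-190,-200,-210,-216):p=peg(th,-1);print(th,p,(p-AX)@h)
```

```text
83.5 10 ellipse x 149.61998376970016 326.66916750417386 y 178.02299016693823 294.81190397564916 barEnd [198.04 256.95] [175.26 245.25]
83.5 0 ellipse x 149.61998376970016 326.66916750417386 y 178.02299016693823 294.81190397564916 barEnd [185.24 251.37] [166.01 237.31]
83.5 -10 ellipse x 149.61998376970016 326.66916750417386 y 178.02299016693823 294.81190397564916 barEnd [174.16 244.44] [159.06 228.49]
83.5 -20 ellipse x 149.61998376970016 326.66916750417386 y 178.02299016693823 294.81190397564916 barEnd [165.15 236.4 ] [154.6  219.07]
83.5 -32 ellipse x 149.61998376970016 326.66916750417386 y 178.02299016693823 294.81190397564916 barEnd [157.42 225.64] [152.67 207.4 ]
-180 [525.   -29.46] -16.20352587901548
-190 [524.39 -24.51] -11.362500332536376
-200 [524.64 -19.52] -6.80625560407227
-210 [492.74   4.16] 26.81013708490895
-216 [493.81   6.96] 29.033912571197167
```

```bash
python3 -m pendant '[[[0,-0.2,0.7],[0,0,0.9],-1],[[0,-0.2,0.7],[0,0,0.9],-1],[[0.32,0,0],[0,0,0.95],-1],[[0.32,0,0],[0,0,0.95],-1],[[0.32,0,0],[0,0,0.95],-1],[[0.32,0.44,0],[0,0,0.95],-1],[[0.32,0.44,0],[0,0,0.95],-1],[[0.32,0.44,0],[0,0,0.9],-1],[[0,0.44,0],[0,0,0],-1],[[0,0.44,0],[0,0,0],-1]]'
python3 - <<'E'
from way import *
for th in(10,0,-10,-20,-30,-36):print(th,peg(th,-1))
E
```

```text
time: 10.55
tool_pos: [583.0, 30.1, 148.8]
tcp_rot: [-3.141, -0.001, 1.944]
contact_force: [-0.3, 0.7, 0.0]
grip_width: 0.5
finger_force: 0.0
10 [581.97  20.74]
0 [583.44  15.97]
-10 [584.05  11.01]
-20 [583.8    6.03]
-30 [582.68   1.16]
-36 [581.61  -1.64]
```

```bash
python3 -m pendant '[[[0,0,-0.4],[0,0,0],-1],[[0,0,-0.4],[0,0,0],-1],[[0,0,-0.4],[0,0,0],-1],[[0,0,-0.2],[0,0,0],-1],[[0,-0.15,0],[0,0,0],-1],[[0,-0.17,0],[0,0,0],-1],[[0.02,-0.08,0],[0,0,0],-1],[[0.02,-0.08,0],[0,0,0],-1],[[0.01,-0.08,0],[0,0,0],-1],[[0,-0.08,0],[0,0,0],-1]]'
python3 -m pendant '[[[0,-0.08,0],[0,0,0],-1],[[-0.01,-0.08,0],[0,0,0],-1],[[-0.02,-0.08,0],[0,0,0],-1],[[-0.02,-0.08,0],[0,0,0],-1],[[-0.02,-0.08,0],[0,0,0],-1],[[0,0,0],[0,0,0],-1],[[0,0,0],[0,0,0],-1],[[0,0,0],[0,0,0],-1],[[0,0,0],[0,0,0],-1],[[0,0,0],[0,0,0],-1]]'
```

```text
time: 11.38
tool_pos: [585.4, 9.2, 108.0]
tcp_rot: [3.14, 0.001, 1.946]
contact_force: [1.3, 1.6, 1.2]
grip_width: 0.2
finger_force: 0.8
time: 12.22
tool_pos: [582.8, -2.7, 107.4]
tcp_rot: [3.141, 0.001, 1.947]
contact_force: [4.1, -0.8, 1.9]
grip_width: 0.9
finger_force: 1.9
```

```bash
python3 -m pendant '[[[-0.03,-0.06,0],[0,0,0],-1],[[-0.03,-0.06,0],[0,0,0],-1],[[0,0,0],[0,0,0],-1],[[0,0,0],[0,0,0],-1],[[0,0,0],[0,0,0],-1],[[0,0,0],[0,0,0],-1],[[0,0,0],[0,0,0],-1],[[0,0,0],[0,0,0],-1],[[0,0,0],[0,0,0],-1],[[0,0,0],[0,0,0],-1]]'
python3 - <<'E'
from h import *
a=bot.capture("side");cv2.imwrite("pics/side4.png",a);g=cv2.cvtColor(a,cv2.COLOR_BGR2GRAY);print(*g[186:202,258:266].mean(1).astype(int));print(*g[186:202,275:283].mean(1).astype(int))
print(*cv2.cvtColor(cv2.imread("pics/side3.png"),cv2.COLOR_BGR2GRAY)[186:202,275:283].mean(1).astype(int))
E
```

```text
time: 13.05
tool_pos: [581.1, -6.0, 107.4]
tcp_rot: [3.141, 0.0, 1.947]
contact_force: [5.2, 1.8, 2.6]
grip_width: 0.3
finger_force: 2.5
137 137 140 141 143 142 140 142 146 151 140 119 94 84 81 80
130 128 136 132 137 162 172 171 170 171 171 173 170 154 122 113
144 142 154 167 169 170 169 162 162 163 163 171 149 118 113 109
```

```bash
python3 -m pendant '[[[0.05,0.15,0],[0,0,0],-1],[[0,0,0.6],[0,0,0],-1],[[0,0,0.9],[0,0,0],-1],[[0,-0.8,0.9],[0,0,0],-1],[[0,-0.9,0.9],[0,0,0],-1],[[0,-0.9,0.9],[0,0,0],-1],[[0,-0.9,0],[0,0,0],-1],[[0,-0.9,0],[0,0,0],-1],[[0,-0.6,0],[0,0,0],-1],[[0,0,0],[0,0,0],-1]]'
python3 - <<'E'
from h import *
print(bot.camera_params("wrist"))
a=bot.capture("side");b=bot.capture("top");w=bot.capture("wrist")
for n,i in(("s",a),("t",b),("w",w)):cv2.imwrite(f"pics/5{n}.png",i)
r=lambda i,f:cv2.resize(i,f,interpolation=cv2.INTER_CUBIC)
cv2.imwrite("pics/j.png",np.vstack([np.hstack([r(a[150:225,240:310],(280,300)),r(b[170:260,220:330],(366,300))]),r(w[:,:],(400,300)) if 0 else np.hstack([r(w,(400,300)),np.zeros((300,246,3),np.uint8)])]))
E
```

```text
time: 13.93
tool_pos: [580.7, -154.6, 232.0]
tcp_rot: [-3.138, -0.002, 1.943]
contact_force: [-1.7, -0.4, -1.0]
grip_width: 0.3
finger_force: 0.0
{'fovy': 69.44741256850847, 'cx': 255.4027465867363, 'cy': 193.13239119838744, 'camera_from_world': array([[   0.93,    0.36,   -0.  , -484.08],
       [   0.35,   -0.9 ,    0.25, -373.4 ],
       [   0.09,   -0.23,   -0.97,  291.09],
       [   0.  ,    0.  ,    0.  ,    1.  ]])}
```

View pics/j.png

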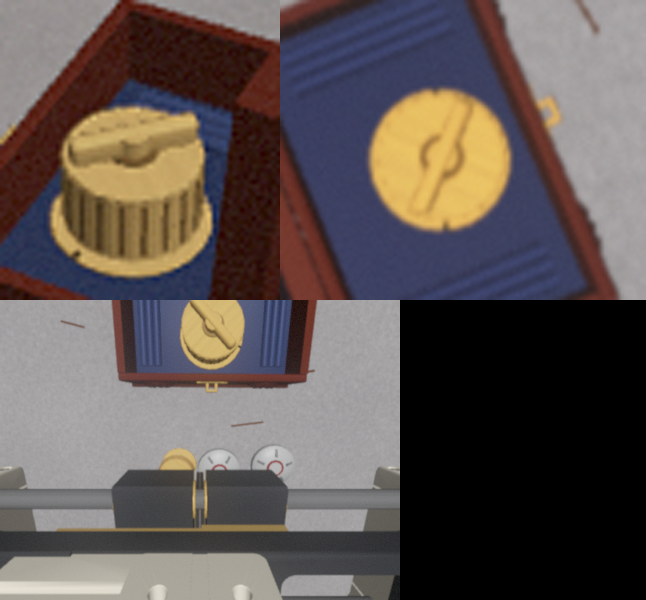

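The top view shows the bar running from (465,105) to (422,212) in the crop. I'll compute its angle.

Run:
```python
from h import *
def bar(a,b,z):
    e=ray("top",*a,z)-ray("top",*b,z);return np.degrees(np.arctan2(e[1],e[0])),np.linalg.norm(e)
print(bar((275.6,201.5),(262.7,233.6),98.5))
# refine: dark edge line detection inside the cap
b=cv2.imread("pics/5t.png");g=cv2.GaussianBlur(cv2.cvtColor(b,cv2.COLOR_BGR2GRAY),(0,0),.7)
c=cv2.resize(g[190:245,240:298],None,fx=8,fy=8,interpolation=cv2.INTER_CUBIC)
ed=cv2.Canny(c,25,60)
m=np.zeros_like(ed);cv2.circle(m,(int((267.8-240)*8),int((217.2-190)*8)),110,255,-1)
L=cv2.HoughLinesP(ed&m,1,np.pi/180,40,minLineLength=70,maxLineGap=15)
for l in ([] if L is None else L[:,0]):
    p,q=(l[:2]/8+[240,190]),(l[2:]/8+[240,190]);print(p,q,bar(p,q,98))
```

```text
(np.float64(-23.763861888481664), np.float64(67.98647708557694))
```

```bash
python3 -m pendant '[[[0,0.8,0],[0,0,0],-1],[[0,0.95,0],[0,0,0],-1],[[0,0.95,0],[0,0,0],-1],[[0,0.95,0],[0,0,0],-1],[[0,0.95,0],[0,0,0],-1],[[-0.12,0.72,0],[0,0,0],-1],[[0,0,-0.9],[0,0,0],-1],[[0,0,-0.9],[0,0,0],-1],[[0,0,-0.7],[0,0,0],-1],[[0,0,-0.5],[0,0,0],-1]]'
python3 -m pendant '[[[0,0,-0.5],[0,0,0],-1],[[0,0,-0.4],[0,0,0],-1],[[0,0,-0.25],[0,0,0],-1],[[0,0,0],[0,0,0],-1],[[-0.05,-0.11,0],[0,0,0],-1],[[-0.05,-0.11,0],[0,0,0],-1],[[-0.03,-0.06,0],[0,0,0],-1],[[-0.03,-0.06,0],[0,0,0],-1],[[0,0,0],[0,0,0],-1],[[0,0,0],[0,0,0],-1]]'
```

```text
time: 14.92
tool_pos: [576.8, 10.2, 140.9]
tcp_rot: [-3.138, -0.002, 1.949]
contact_force: [0.1, -0.6, -0.4]
grip_width: 0.5
finger_force: 0.0
time: 15.75
tool_pos: [574.3, -2.4, 109.4]
tcp_rot: [3.14, 0.001, 1.946]
contact_force: [1.0, 1.0, 2.1]
grip_width: 0.3
finger_force: 0.8
```

```bash
python3 -m pendant '[[[-0.02,-0.05,-0.05],[0,0,0],-1],[[-0.02,-0.05,0],[0,0,0],-1],[[0,0,0],[0,0,0],-1],[[0,0,0],[0,0,0],-1],[[0,0,0],[0,0,0],-1],[[0,0,0],[0,0,0],-1],[[0,0,0],[0,0,0],-1],[[0,0,0],[0,0,0],-1],[[0,0,0],[0,0,0],-1],[[0,0,0],[0,0,0],-1]]'
python3 -m pendant '[[[-0.025,-0.05,0],[0,0,0],-1],[[-0.025,-0.05,0],[0,0,0],-1],[[0,0,0],[0,0,0],-1],[[0,0,0],[0,0,0],-1],[[0,0,0],[0,0,0],-1],[[0,0,0],[0,0,0],-1],[[0,0,0],[0,0,0],-1],[[0,0,0],[0,0,0],-1],[[0,0,0],[0,0,0],-1],[[0,0,0],[0,0,0],-1]]'
```

```text
time: 16.58
tool_pos: [572.8, -5.2, 107.3]
tcp_rot: [3.141, 0.0, 1.947]
contact_force: [3.2, 1.3, 3.4]
grip_width: 0.5
finger_force: 2.0
time: 17.42
tool_pos: [572.4, -7.0, 107.8]
tcp_rot: [3.138, -0.0, 1.947]
contact_force: [6.0, 6.1, 4.1]
grip_width: 0.3
finger_force: 4.6
```

```bash
python3 -m pendant '[[[-0.025,-0.05,0],[0,0,0],-1],[[-0.025,-0.05,0],[0,0,0],-1],[[0,0,0],[0,0,0],-1],[[0,0,0],[0,0,0],-1],[[0,0,0],[0,0,0],-1],[[0,0,0],[0,0,0],-1],[[0,0,0],[0,0,0],-1],[[0,0,0],[0,0,0],-1],[[0,0,0],[0,0,0],-1],[[0,0,0],[0,0,0],-1]]'
python3 -m pendant '[[[0.1,0.2,0.1],[0,0,0],-1],[[0.05,0.1,0.6],[0,0,0],-1],[[0,0,0.9],[0,0,0],-1],[[0,-0.8,0.9],[0,0,0],-1],[[0,-0.9,0.9],[0,0,0],-1],[[0,-0.9,0.9],[0,0,0],-1],[[0,-0.9,0],[0,0,0],-1],[[0,-0.9,0],[0,0,0],-1],[[0,-0.6,0],[0,0,0],-1],[[0,0,0],[0,0,0],-1]]'
python3 - <<'E'
from h import *
a=bot.capture("top");cv2.imwrite("pics/6t.png",a);s=bot.capture("side");cv2.imwrite("pics/6s.png",s)
for f in("5s","6s"):
    g=cv2.cvtColor(cv2.imread(f"pics/{f}.png"),cv2.COLOR_BGR2GRAY);print(*g[188:202,266:276].mean(1).astype(int))
# bar angle from top view: dark side shadows -> direction with max edge energy
def ang(f):
    g=cv2.cvtColor(cv2.imread(f),cv2.COLOR_BGR2GRAY).astype(np.float32)
    g=cv2.GaussianBlur(g,(0,0),.6);best=[]
    P=bot.camera_params("top")
    for t in np.arange(-60,60,1.):
        u=np.array([np.cos(np.radians(t)),np.sin(np.radians(t))]);n=np.array([-u[1],u[0]]);A=np.array([541.2,-5.8])
        v=[]
        for off in np.arange(-9,9.1,.5):
            pts=np.array([proj("top",[*(A+r*u+off*n),90],P) for r in list(range(-32,-13,3))+list(range(14,33,3))],np.float32)
            v.append(cv2.remap(g,pts[:,:1].copy(),pts[:,1:].copy(),cv2.INTER_LINEAR).mean())
        best.append((np.ptp(v),t))
    return sorted(best)[-4:]
for f in("pics/top.png","pics/5t.png","pics/6t.png"):print(f,ang(f))
E
```

```text
time: 18.25
tool_pos: [572.0, -8.6, 108.3]
tcp_rot: [3.134, -0.001, 1.947]
contact_force: [8.5, 13.0, 4.6]
grip_width: 0.5
finger_force: 7.7
time: 19.08
tool_pos: [572.7, -155.7, 235.1]
tcp_rot: [-3.138, -0.001, 1.943]
contact_force: [-1.0, -1.0, -0.5]
grip_width: 0.4
finger_force: 0.0
118 105 96 130 172 168 167 169 169 169 168 161 125 105
114 103 104 123 171 168 167 168 168 168 168 163 125 102
pics/top.png [(np.float32(27.26622), np.float64(39.0)), (np.float32(28.69777), np.float64(42.0)), (np.float32(29.21933), np.float64(40.0)), (np.float32(29.735077), np.float64(41.0))]
pics/5t.png [(np.float32(27.137955), np.float64(-26.0)), (np.float32(27.981842), np.float64(-23.0)), (np.float32(28.761826), np.float64(-25.0)), (np.float32(28.948425), np.float64(-24.0))]
pics/6t.png [(np.float32(26.499725), np.float64(-31.0)), (np.float32(26.954987), np.float64(-34.0)), (np.float32(28.020279), np.float64(-32.0)), (np.float32(28.215439), np.float64(-33.0))]
```

```bash
cat > lid.py <<'E'
from h import *
H=np.array([506.6,83.2,85]);h=np.array([np.cos(np.radians(111.2)),np.sin(np.radians(111.2)),0]);d=np.array([h[1],-h[0],0]);zz=np.array([0,0,1.])
def tip(ph,t=-88,rho=140,back=12,th=27):
    return H+t*d+(-rho*np.cos(ph)+th*np.sin(ph)+back)*h+(rho*np.sin(ph)+th*np.cos(ph)+17)*zz
E
python3 - <<'E'
from lid import *
p0=None
for ph in(1.9,1.6,1.4,1.2,1.0,.8,.6,.4,.2,0,-.05):
    p=tip(ph);print(ph,p,(p-p0)/30 if p0 is not None else "");p0=p
E
python3 -m pendant '[[[0,0,0.9],[0,0,-0.9],-1],[[0,0,0.9],[0,0,-0.9],-1],[[-0.2,0.2,0.9],[0,0,-0.9],-1],[[-0.5,0.7,0.5],[0,0,-0.9],-1],[[-0.6,0.9,0],[0,0,-0.9],-1],[[-0.6,0.9,0],[0,0,-0.9],-1],[[-0.6,0.9,0],[0,0,-0.9],-1],[[-0.6,0.9,0],[0,0,-0.9],-1],[[-0.6,0.9,0],[0,0,-0.9],-1],[[-0.6,0.9,0],[0,0,-0.9],-1]]'
```

```text
1.9 [394.61 128.58 225.75] 
1.6 [408.98  91.54 241.15] [ 0.48 -1.23  0.51]
1.4 [419.2   65.19 244.55] [ 0.34 -0.88  0.11]
1.2 [429.46  38.73 242.27] [ 0.34 -0.88 -0.08]
1.0 [439.35  13.22 234.39] [ 0.33 -0.85 -0.26]
0.8 [448.48 -10.32 221.24] [ 0.3  -0.78 -0.44]
0.6 [456.49 -30.95 203.33] [ 0.27 -0.69 -0.6 ]
0.4 [463.04 -47.85 181.39] [ 0.22 -0.56 -0.73]
0.2 [467.89 -60.36 156.28] [ 0.16 -0.42 -0.84]
0 [470.84 -67.96 129.  ] [ 0.1  -0.25 -0.91]
-0.05 [471.27 -69.06 121.97] [ 0.01 -0.04 -0.23]
time: 20.02
tool_pos: [443.0, 39.1, 331.8]
tcp_rot: [-3.14, 0.001, 0.863]
contact_force: [0.4, 1.0, -0.9]
grip_width: 0.5
finger_force: 0.0
```

```bash
python3 -m pendant '[[[-0.5,0.9,0],[0,0,-0.95],-1],[[-0.5,0.95,0],[0,0,-0.95],-1],[[-0.5,0.95,0],[0,0,-0.95],-1],[[0,0,0],[0,0,-0.95],-1],[[0,0,0],[0,0,-0.3],-1],[[0,0,-0.7],[0,0,0],-1],[[0,0,-0.8],[0,0,0],-1],[[0,0,-0.8],[0,0,0],-1],[[0,0,-0.7],[0,0,0],-1],[[0,0,-0.1],[0,0,0],-1]]'
```

```text
time: 20.85
tool_pos: [397.2, 121.1, 235.9]
tcp_rot: [-3.139, 0.008, 0.378]
contact_force: [-1.7, -0.1, -0.3]
grip_width: 0.5
finger_force: 0.0
```

```bash
python3 -m pendant '[[[0.1,-0.25,0.04],[0,0,0],-1],[[0.1,-0.25,0.04],[0,0,0],-1],[[0.1,-0.25,0.04],[0,0,0],-1],[[0.1,-0.25,0.04],[0,0,0],-1],[[0.08,-0.22,0.03],[0,0,0],-1],[[0.08,-0.22,0.03],[0,0,0],-1],[[0.08,-0.22,0.03],[0,0,0],-1],[[0.08,-0.22,0.03],[0,0,0],-1],[[0.085,-0.22,-0.02],[0,0,0],-1],[[0.085,-0.22,-0.02],[0,0,0],-1]]'
python3 -m pendant '[[[0.085,-0.22,-0.02],[0,0,0],-1],[[0.085,-0.22,-0.02],[0,0,0],-1],[[0.08,-0.21,-0.06],[0,0,0],-1],[[0.08,-0.21,-0.06],[0,0,0],-1],[[0.08,-0.21,-0.06],[0,0,0],-1],[[0.08,-0.21,-0.06],[0,0,0],-1],[[0.075,-0.2,-0.11],[0,0,0],-1],[[0.075,-0.2,-0.11],[0,0,0],-1],[[0.075,-0.2,-0.11],[0,0,0],-1],[[0.075,-0.2,-0.11],[0,0,0],-1]]'
```

```text
time: 21.68
tool_pos: [427.4, 50.0, 246.6]
tcp_rot: [3.141, -0.0, 0.376]
contact_force: [-0.5, 3.4, 3.2]
grip_width: 0.9
finger_force: 1.7
time: 22.52
tool_pos: [451.0, -12.2, 224.5]
tcp_rot: [3.141, 0.0, 0.376]
contact_force: [-1.3, 1.3, 1.0]
grip_width: 0.2
finger_force: 0.9
```

```bash
python3 -m pendant '[[[0.06,-0.17,-0.16],[0,0,0],-1],[[0.06,-0.17,-0.16],[0,0,0],-1],[[0.06,-0.17,-0.16],[0,0,0],-1],[[0.06,-0.17,-0.16],[0,0,0],-1],[[0.055,-0.14,-0.18],[0,0,0],-1],[[0.055,-0.14,-0.18],[0,0,0],-1],[[0.055,-0.14,-0.18],[0,0,0],-1],[[0.055,-0.14,-0.18],[0,0,0],-1],[[0.04,-0.1,-0.21],[0,0,0],-1],[[0.04,-0.1,-0.21],[0,0,0],-1]]'
python3 -m pendant '[[[0.04,-0.1,-0.21],[0,0,0],-1],[[0.04,-0.1,-0.21],[0,0,0],-1],[[0.02,-0.06,-0.22],[0,0,0],-1],[[0.02,-0.06,-0.22],[0,0,0],-1],[[0.02,-0.06,-0.22],[0,0,0],-1],[[0.02,-0.06,-0.22],[0,0,0],-1],[[0,0,-0.08],[0,0,0],-1],[[0,0,0],[0,0,0],-1],[[0,0,0],[0,0,0],-1],[[0,0,0],[0,0,0],-1]]'
```

```text
time: 23.35
tool_pos: [467.0, -55.1, 170.8]
tcp_rot: [3.141, 0.0, 0.376]
contact_force: [0.7, -0.8, 1.9]
grip_width: 0.2
finger_force: 0.9
time: 24.18
tool_pos: [471.5, -67.7, 129.8]
tcp_rot: [-3.141, 0.0, 0.376]
contact_force: [0.6, 0.5, -0.9]
grip_width: 0.5
finger_force: 0.0
```

```bash
python3 -m pendant '[[[0,0,-0.04],[0,0,0],-1],[[0,0,-0.04],[0,0,0],-1],[[0,0,-0.04],[0,0,0],-1],[[0,0,-0.04],[0,0,0],-1],[[0,0,0],[0,0,0],-1],[[0,0,0],[0,0,0],-1],[[0,0,0],[0,0,0],-1],[[0,0,0],[0,0,0],-1],[[0,0,0],[0,0,0],-1],[[0,0,0],[0,0,0],-1]]'
```

```text
time: 25.02
tool_pos: [471.9, -67.8, 128.8]
tcp_rot: [3.14, -0.002, 0.377]
contact_force: [-11.5, 2.2, 35.3]
grip_width: 0.3
finger_force: 17.9
```

```bash
python3 - <<'E'
from lid import *
F=H-160*h;F[2]=99
def q(a,t=-26,r=40,back=12):return F+t*d-(r*np.sin(a)+4*np.cos(a)+back)*h+(-r*np.cos(a)+4*np.sin(a)+17)*zz
p0=None
for a in(2.2,1.8,1.6,1.4,1.2,1.0,.8,.6,.4,.2,0):
    p=q(a);print(a,p,(p-p0)/30 if p0 is not None else "");p0=p
E
python3 -m pendant '[[[0,0,0.5],[0,0,0],-1],[[0,0,0.7],[0,0,0],-1],[[0,0,0.3],[0,0,0],-1],[[0,0,0],[0,0,0],-1],[[0,0,0],[0,0,0],-1],[[0,0,0],[0,0,0],-1],[[0,0,0],[0,0,0],-1],[[0,0,0],[0,0,0],-1],[[0,0,0],[0,0,0],-1],[[0,0,0],[0,0,0],-1]]'
python3 - <<'E'
from h import *
b=bot.capture("top");s=bot.capture("side");cv2.imwrite("pics/7t.png",b);cv2.imwrite("pics/7s.png",s)
m=cv2.inRange(cv2.cvtColor(b,cv2.COLOR_BGR2HSV),(12,80,70),(34,255,255))
n,l,st,c=cv2.connectedComponentsWithStats(m)
for i in range(1,n):
    if st[i,4]>30:
        k=cv2.boxPoints(cv2.minAreaRect(np.argwhere(l==i)[:,::-1].astype(np.float32)));print(st[i],[ray("top",*p,100)[:2].round(0) for p in k])
E
```

```text
2.2 [ 555.4  -114.52  142.77] 
1.8 [ 558.32 -122.03  128.98] [ 0.1  -0.25 -0.46]
1.6 [ 558.98 -123.73  121.17] [ 0.02 -0.06 -0.26]
1.4 [ 559.06 -123.95  113.14] [ 0.   -0.01 -0.27]
1.2 [ 558.57 -122.67  105.23] [-0.02  0.04 -0.26]
1.0 [ 557.51 -119.96   97.75] [-0.04  0.09 -0.25]
0.8 [ 555.94 -115.91   91.  ] [-0.05  0.13 -0.23]
0.6 [ 553.92 -110.7    85.25] [-0.07  0.17 -0.19]
0.4 [ 551.52 -104.52   80.72] [-0.08  0.21 -0.15]
0.2 [548.85 -97.63  77.59] [-0.09  0.23 -0.1 ]
0 [546.01 -90.29  76.  ] [-0.09  0.24 -0.05]
time: 25.85
tool_pos: [471.6, -67.9, 169.8]
tcp_rot: [-3.141, 0.001, 0.376]
contact_force: [-0.4, -0.7, -0.3]
grip_width: 0.3
finger_force: 0.0
[292 174  39  43 871] [array([604., -50.]), array([624., -98.]), array([ 545., -129.]), array([526., -81.])]
[347 190  34  29 711] [array([ 588., -162.]), array([ 586., -227.]), array([ 531., -223.]), array([ 533., -159.])]
[205 192   7  14  42] [array([592., 121.]), array([594., 116.]), array([567., 106.]), array([565., 111.])]
[235 266   7  15  43] [array([446.,  65.]), array([448.,  60.]), array([421.,  50.]), array([419.,  55.])]
[  7 378  47   6 164] [array([251., 497.]), array([249., 410.]), array([240., 410.]), array([242., 497.])]
```

```bash
python3 -m pendant '[[[0.6,-0.37,0],[0,0,0],-1],[[0.72,-0.45,0],[0,0,0],-1],[[0.8,-0.5,0],[0,0,0],-1],[[0.78,-0.5,0],[0,0,0],-1],[[0,0,-0.4],[0,0,0],-1],[[0,0,-0.5],[0,0,0],-1],[[0,0,-0.4],[0,0,0],-1],[[0,0,-0.2],[0,0,0],-1],[[0,0,-0.14],[0,0,0],-1],[[0,0,-0.14],[0,0,0],-1]]'
python3 -m pendant '[[[0,0,-0.14],[0,0,0],-1],[[-0.01,0.02,-0.13],[0,0,0],-1],[[-0.01,0.02,-0.13],[0,0,0],-1],[[-0.02,0.05,-0.13],[0,0,0],-1],[[-0.02,0.05,-0.13],[0,0,0],-1],[[-0.03,0.07,-0.12],[0,0,0],-1],[[-0.03,0.07,-0.12],[0,0,0],-1],[[-0.03,0.08,-0.1],[0,0,0],-1],[[-0.03,0.08,-0.1],[0,0,0],-1],[[-0.04,0.1,-0.08],[0,0,0],-1]]'
```

```text
time: 26.78
tool_pos: [558.9, -122.5, 116.9]
tcp_rot: [3.141, -0.0, 0.376]
contact_force: [-0.8, 0.1, 1.4]
grip_width: 0.3
finger_force: 0.2
time: 27.62
tool_pos: [552.1, -106.1, 81.2]
tcp_rot: [3.141, 0.0, 0.376]
contact_force: [1.2, -0.3, -0.1]
grip_width: 0.5
finger_force: 0.7
```

```bash
python3 -m pendant '[[[-0.04,0.1,-0.06],[0,0,0],-1],[[-0.04,0.11,-0.05],[0,0,0],-1],[[-0.04,0.11,-0.03],[0,0,0],-1],[[-0.04,0.1,0],[0,0,0],-1],[[-0.03,0.08,0],[0,0,0],-1],[[0,0,0],[0,0,0],-1],[[0,0,0],[0,0,0],-1],[[0,0,0],[0,0,0],-1],[[0,0,0],[0,0,0],-1],[[0,0,0],[0,0,0],-1]]'
```

```text
time: 28.45
tool_pos: [548.7, -96.9, 78.3]
tcp_rot: [3.131, -0.002, 0.376]
contact_force: [2.7, -25.6, -3.0]
grip_width: 0.3
finger_force: 12.3
```

```bash
python3 -m pendant '[[[0.05,-0.2,0],[0,0,0],-1],[[0.1,-0.3,0.1],[0,0,0],-1],[[0,0,0.6],[0,0,0],-1],[[0,0,0.9],[0,0,0],-1],[[-0.5,0,0.9],[0,0,0],-1],[[-0.9,0,0.9],[0,0,0],-1],[[-0.9,0,0.9],[0,0,0],-1],[[-0.9,0,0],[0,0,0],-1],[[-0.9,0,0],[0,0,0],-1],[[-0.9,0,0],[0,0,0],-1]]'
python3 - <<'E'
from lid import *
b=bot.capture("top");cv2.imwrite("pics/8t.png",b)
w=bot.capture("wrist");s=bot.capture("side");cv2.imwrite("pics/8w.png",w);cv2.imwrite("pics/8s.png",s)
m=cv2.inRange(cv2.cvtColor(b,cv2.COLOR_BGR2HSV),(12,80,60),(34,255,255))
F=H-160*h
P=bot.camera_params("top");T=P["camera_from_world"];print("cam",-T[:3,:3].T@T[:3,3])
pts=[(x,y) for y,x in np.argwhere(m) if 280<x<335 and 160<y<230]
for z in(55,65,90):
    L=np.array([[-(ray("top",x,y,z,P)-F)@h,(ray("top",x,y,z,P)-F)@d] for x,y in pts]);print(z,len(L),"s",L[:,0].min(),L[:,0].max())
    for t0 in range(-44,45,8):
        k=L[(L[:,1]>=t0)&(L[:,1]<t0+8)];print(t0,len(k),k[:,0].min().round(1) if len(k) else "",k[:,0].max().round(1) if len(k) else "",end=" | ")
    print()
E
```

```text
time: 29.28
tool_pos: [399.7, -105.7, 206.8]
tcp_rot: [3.141, -0.001, 0.377]
contact_force: [0.8, -0.2, -0.2]
grip_width: 0.3
finger_force: 0.0
cam [505.27  14.53 852.04]
55 93 s 6.588150303652829 14.721940104188265
-44 3 7.3 9.2 | -36 7 7.1 10.1 | -28 8 6.6 10.4 | -20 7 7.2 10.2 | -12 10 6.7 12.2 | -4 15 7.3 14.7 | 4 14 6.8 14.5 | 12 6 7.4 10.2 | 20 9 6.9 10.8 | 28 7 6.7 10.3 | 36 7 7.0 10.0 | 44 0   | 
65 93 s 5.295341755109924 13.32708195473311
-44 3 6.0 7.9 | -36 7 5.8 8.7 | -28 8 5.3 9.1 | -20 7 5.9 8.8 | -12 11 5.4 10.8 | -4 15 5.7 13.3 | 4 13 5.5 13.1 | 12 7 5.8 8.8 | 20 9 5.6 9.4 | 28 7 5.4 8.9 | 36 6 5.7 8.7 | 44 0   | 
90 93 s 2.063320383752663 9.8399365810952
-44 3 2.8 4.6 | -36 7 2.5 5.4 | -28 8 2.1 5.7 | -20 8 2.4 5.5 | -12 11 2.2 7.4 | -4 16 2.5 9.8 | 4 12 2.3 9.6 | 12 8 2.6 5.5 | 20 8 2.1 6.0 | 28 8 2.7 5.6 | 36 4 2.5 5.1 | 44 0   |
```

```bash
python3 -c "
from plant import bot
print(bot.close_job())"
```

```text
the job is handed in; nothing more can be done
None
```

The job is handed in, with no verdict returned: by my own force and camera checks, the cap dropped level and was screwed to its stop, the lid is shut and the hasp lies flat over the staple (the least certain, as the view only limits its angle to about 0.14 rad), and the arm never went near the knob, hubcaps or mirror.

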